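# Free the buckle from the ratchet clamp

## Task

The overcoat buckle is still gripped in the ratchet clamp. Press down the thumb-piece on the pawl's tail to lift the pawl off the ratchet wheel, feeling your way and never pressing harder than 20 N, and keep the pawl up until the spring has drawn the jaw all the way back; then take the buckle out and lay it flat in the enamel tray without dropping it. Do not tug at the buckle while it is clamped, and leave the buttons and everything else on the counter where they lie.

Things in the scene. Friction and masses are not known exactly. Their poses are not given: they have to be found in the camera images.
- clamp: Dark cast-iron ratchet clamp bolted to the counter, base 300 x 100 x 12 mm. Origin: centre of the base's underside; x runs along the slide, z up. Mm in this frame: the buckle's bed is at x 50-100, y +-15, top z 40; fixed jaw x 90-116, sliding jaw on the -x side of the buckle, both 28 wide, 54 high. Ratchet wheel 64 dia on the axis x -105, z 52, at y 21-29; handwheel 66 dia at y -26 to -40.
- jaw (a joint): Sliding jaw, m: 0 = gripping the buckle (about 15 N on it), grows as the return spring draws it back towards the clamp's -x, 0.026 = fully back. Only the pawl holds it. With the pawl clear of the teeth it creeps back by itself in about 2 s; if the pawl drops early it catches at the next tooth (one per 4.7 mm) and the pawl can be pressed again.
- pawl: Steel pawl beside the wheel. Origin: its pin line at clamp (-59, 0, 79) mm; same axes as the clamp at rest. Its bar lies at y 25 in this frame: toe on the wheel towards -x, straight tail to +x ending at x 49, with a knurled steel thumb-piece, 18 mm dia, flat top, centred at (42, 25). Pressing that down turns the pawl about +y and lifts the toe. The next entry tells its feel.
- thumb_stud (a point): Where the thumb-piece's stud enters the top of the pawl's tail. The thumb-piece's top is 9 to 17 mm above: screwed up or down, differently each time. It must go down 4.5 to 5 mm for the toe to clear the teeth; a hard stop comes at 6.3 mm. While the loaded toe drags on its tooth this takes 8 to 14 N; then it lets go suddenly and 5 N (its spring) holds it. Over 20 N spoils it.
- buckle: Heavy bronze overcoat buckle: flat open rectangular frame with a cross bar and prong, 44 (its x) x 52 (its y) x 8 mm, about 90 g. Origin: centre of its underside. Starts lying on the bed between the jaws, its axes along the clamp's; its two 44 mm sides overhang the bed by 11 mm on either side (y), so it can be gripped across its 52 mm from above once the jaw is back.
- tray: Fixed shallow enamel tray, cream with a dark rim, 200 (x) x 150 (y) x 24 mm, walls 3 mm, floor top 3 mm above the counter. Origin: centre of its underside. A tin chute (60 mm wide) comes down onto its +x end: from 34 mm high at x 96 mm to 130 mm high at x 272. One horn button lies on the floor near the chute, 68 to 78 mm from the centre; the rest is free.
- button1: Dark horn coat button, 30 mm dia, 5 mm thick, lying in the tray near the chute. Origin: centre of its underside. Leave it.
- button2: Dark horn coat button, 30 mm dia, 5 mm thick, on the counter beside the clamp's handwheel. Origin: centre of its underside. Leave it.
- button3: Dark horn coat button, 30 mm dia, 5 mm thick, on the counter near the stay box. Origin: centre of its underside. Leave it.
- staybox: Cast zinc collar stay box, 64 x 99 x 30 mm, on the other side of the clamp from the tray. Origin: centre of its underside. Leave it.
- egg: Wooden darning egg, 49 mm dia, 63 mm high, standing on its flat end beyond the stay box. Origin: centre of its underside. Leave it.
- spool: Wooden thread spool, 32 mm dia, 42 mm high, standing beyond the clamp's far end. Origin: centre of its underside. Leave it.
- pin_tin: Round tin for pins, 54 mm dia, 20 mm high, near the stay box. Origin: centre of its underside. Leave it.
There are look-alikes about, which are no part of the job. What is meant by the buckle is not green, white or yellow, and is the larger of those in its own colour.

How it is judged:
On the way, in this order (a step that is already met when the one before it is completed fails the run):
1. the pawl is held off the wheel until the jaw has backed off fully (24 mm or more of its 26), the buckle still lying on the bed (value of joint jaw above 0.024 m and distance of buckle from where it was at the start of the episode below 0.012 m), for 0.2 s.
2. the buckle is lifted out of the clamp, 20 mm or more above the bed (z of buckle in the frame of clamp above 0.06 m), for 0.1 s.
At the end, for the whole second after the job is handed in: The jaw stands fully back (24 mm or more of its 26 mm), and the buckle lies flat (within 6 degrees, underside within 5 mm of the floor) and still on the floor of the tray, its centre inside the walls, nothing touching it or the pawl (value of joint jaw above 0.024 m and x of buckle in the frame of tray between -0.085 and 0.085 m and y of buckle in the frame of tray between -0.06 and 0.06 m and z of buckle in the frame of tray below 0.008 m and angle between buckle's own z axis and vertical below 0.1 rad and linear speed of buckle below 0.02 m/s and contact force between the fingers and buckle below 0.05 N and contact force between the fingers and pawl below 0.05 N).
It fails at once if the pawl or its thumb-piece is pressed with more than 20 N (contact force between any of the fingers, the arm and pawl above 20 N).
It fails at once if the buckle is tugged while the jaw still clamps it (moved over 12 mm with the jaw less than 20 mm back) (value of joint jaw below 0.02 m and distance of buckle from where it was at the start of the episode above 0.012 m).
It fails at once if the buckle is dropped: let go away from the clamp more than 25 mm above the tray's underside (z of buckle in the frame of tray above 0.025 m and horizontal distance between buckle and clamp above 0.13 m and contact force between the fingers and buckle below 0.02 N).
It fails at once if a button, the stay box, the egg, the spool or the pin tin is shifted by more than 15 mm (distance of any of button1, button2, button3, staybox, egg, spool, pin_tin from where it was at the start of the episode above 0.015 m).
It also fails if it takes over 72 s, if anything falls off the work surface, if the arm or the gripper's body presses on something with over 40 N, if the wrist force passes 120 N, or if a joint passes its speed limit or range.

## Robot

A 7-joint arm with a two-finger parallel gripper is mounted at the origin on the work surface. World frame = base frame: x ahead of the robot, y to its left, z up, the work surface at z = 0. Lengths are in m, angles in rad, forces in N, time in s.
With the tool pointing down it reaches from about 0.35 to 0.9 m from the base axis. Payload 8.1 kg.
Tool frame: the origin (TCP) lies at the very end of the fingers, on their centre line; the grasp point (between the pads) lies 19 mm behind it; z points along the fingers, y is the line along which they close (so a half turn about z gives the same grasp; the last joint's range is limited). The gripper opens to 92 mm and grips with 3 to 60 N. Pads are 19 mm wide; open, the fingers measure 130 mm over their backs; the gripper's body (75 mm by 190 mm) begins 47 mm behind the grasp point.
Start: joints at [-1.251, 0.434, 0.025, 1.573, -0.012, 1.134, -0.075], TCP at [0.256, 0.57, 0.227] pointing down, gripper open.
Joint ranges: [-2.62, 2.62], [-0.44, 2.09], [-1.27, 1.32], [0.08, 2.57], [-1.32, 4.46], [0.12, 2], [-2.74, 2.74]. Speed limits (rad/s): [2.22, 2.22, 3.01, 3.01, 3.14, 3.14, 3.14].

## Interface

Orientations are given as a rotation vector (axis times angle).
In Python, from cell import readout, cams, job gives the robot as it stands.
- The arm moves only by the tool drive_tool, never from a script. Its argument "commands" is a list of rows, each a list of 3 entries, a list of its own where there are three numbers: the turn, a rotation vector about the tool's x, y, z in rad, then the shift along the tool's x, y, z in cm, then the gripper's target within -1 to 1 (fully open at 1, half-way at 0, shut at -1). A call has 1 to 20 rows; each row is the pose to reach, as a shift and turn from the pose commanded when the call began, along the tool's axes at that moment; what a row does not reach only later rows make up. A row lasts 1/12 s, in which the tool goes at most 41.7 mm and 7.16 degrees, less where a joint would pass 70% of its speed; a pose out of reach is approached as far as the arm can. A call with a gripper value outside its range is refused whole. The fingers move at their own pace and stop on an object; "newtons" is the grip in N (left out, the last holds). Time passes only in rows, so rows that repeat a pose let the fingers close. It gives the time, the measured TCP pose, the force, the opening and the grip force at its end, in the units of the state.
- readout.observe(): the state, without advancing time (a new reading comes with each control period).
- cams.get_image(name): name is "scene" or "top" or "wrist"; returns the picture (420x560x3 uint8, blue, green, red); there is no depth.
- cams.camera_info(name): a dict with "camera_matrix" (3x3 intrinsics, pixels), "R" (3x3) and "t" (3): a world point X has camera coordinates R X + t. Camera axes: x right, y down, z forward; pixel columns grow to the right and rows downward; lengths in m; the calibration is good to about 2 mm. The wrist camera is an equidistant fisheye: a pixel r from the principal point sees the ray r / f radians off the axis. A picture is of the moment at which its call begins: read the wrist's pose just before it. camera_info takes no time and is no camera call; for the wrist camera it gives the pose at the moment of the call.
- job.sign_off(): hands the job in; it is judged then, once.
The state is a dict: "clock": time; "joints": joint angles; "dq": joint speeds; "joint_efforts": joint torques, N m; "position": TCP position; "ee_rot": TCP orientation; "force": force on the tool from outside, world axes, zero at the start; "ft_torque": the same for the moment, N m; "width": opening from 0.0 (shut) to 1.0 (fully open); "gripper_force": force on a finger pad.
Only numpy, scipy, OpenCV 4.12 (cv2) and the standard library are available. Lean on these libraries where they do the work, as an engineer would, in place of code of your own. Each camera call takes 0.05 s, during which the arm holds its last target. There are 200 camera calls.

## Working session

There is one attempt and no reset: what is moved stays moved. The work goes in short steps, Python scripts to look and compute and a tool call to move; the robot and the scene stay as the last step left them, time stands still between calls to the robot, and variables do not carry over. Pictures are saved under pics/ and viewed, at most 11 in all, crops included, and the job is handed in when it is done.

Besides the shell and the picture viewer there is one more tool, called after ">>>" as name(argument=value, ...), one argument or row to a line, values as JSON. drive_tool: Moves the arm, as the interface text tells. Its arguments: {"type":"object","properties":{"commands":{"type":"array"},"newtons":{"type":"number"}},"required":["commands"]}

```bash
mkdir -p pics; ls; cat > h.py <<'E'
import numpy as np, cv2
from cell import readout, cams, job
E
python3 - <<'E'
from h import *
for n in ["scene","top"]:
    im=cams.get_image(n); cv2.imwrite(f"pics/{n}0.png",im); i=cams.camera_info(n)
    print(n,i)
s=readout.observe(); print(s)
E
```

```text
pics
scene {'camera_matrix': array([[443.64405247,   0.        , 285.70063086],
       [  0.        , 443.64405247, 206.46376072],
       [  0.        ,   0.        ,   1.        ]]), 'R': array([[-0.83980523,  0.54284565, -0.00676563],
       [ 0.35696226,  0.54276048, -0.76025588],
       [-0.40902948, -0.64088194, -0.6495885 ]]), 't': array([ 0.47899448, -0.12821272,  1.23164385])}
top {'camera_matrix': array([[473.99535445,   0.        , 277.62835906],
       [  0.        , 473.99535445, 203.56612051],
       [  0.        ,   0.        ,   1.        ]]), 'R': array([[ 0.02673806, -0.99964196, -0.00101696],
       [-0.98638098, -0.02621817, -0.16237357],
       [ 0.16228877,  0.00534467, -0.98672883]]), 't': array([-0.01131626,  0.56255435,  1.34728163])}
{'clock': 0.1, 'joints': array([-1.25059458,  0.435162  ,  0.02497182,  1.57396203, -0.01155956,
        1.13399779, -0.07508681]), 'dq': array([-1.15823367e-03, -2.31317046e-04, -1.02654282e-03, -1.69025821e-03,
       -3.33522297e-05,  2.51505666e-04,  1.36595220e-05]), 'joint_efforts': array([ 3.81970967e-03, -6.69132900e+01,  9.88011025e-01, -3.15142322e+01,
       -6.06104638e-02,  3.73338978e-02,  3.27442410e-05]), 'position': array([0.25632779, 0.56954178, 0.22603509]), 'ee_rot': array([-6.59229175e-01, -3.07151434e+00,  2.16627959e-03]), 'force': array([-1.0573969 , -0.74146335,  0.58614326]), 'ft_torque': array([-0.02737657, -0.06471662,  0.00762557]), 'gripper_force': 0.0, 'width': 0.9993429162483846}
```

View pics/scene0.png

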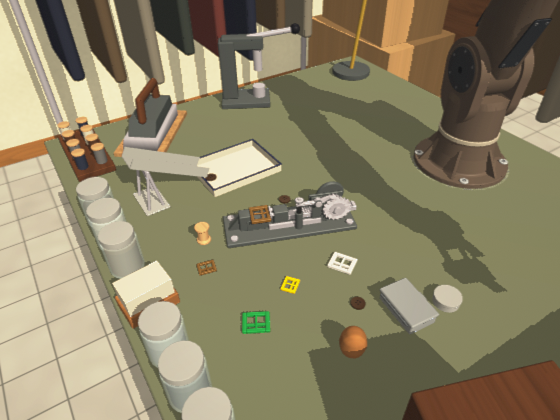

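View pics/top0.png

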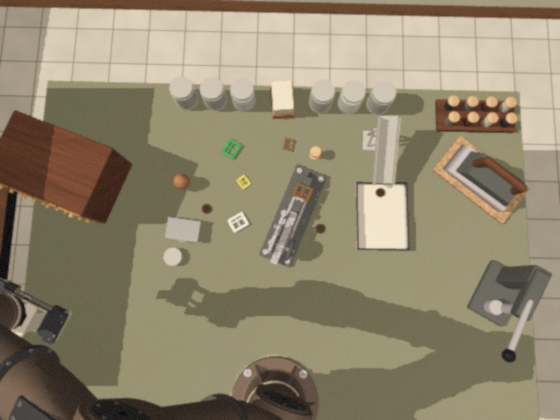

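The scene view shows the clamp in the middle with the brown buckle at about (261,213) and the wheel at (340,207). The top view shows the buckle at (303,192), clamp (293,215), tray (382,216) and button1 (380,192). I'll zoom in on the clamp.

```bash
python3 - <<'E'
import cv2,numpy as np
t=cv2.imread("pics/top0.png")[155:275,245:345]; s=cv2.imread("pics/scene0.png")[170:250,215:365]
a=cv2.resize(t,None,fx=5,fy=5,interpolation=cv2.INTER_CUBIC); cv2.imwrite("pics/tc.png",a)
b=cv2.resize(s,None,fx=5.3,fy=5.3,interpolation=cv2.INTER_CUBIC); cv2.imwrite("pics/sc.png",b)
E
```

```text
(no output)
```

View pics/tc.png

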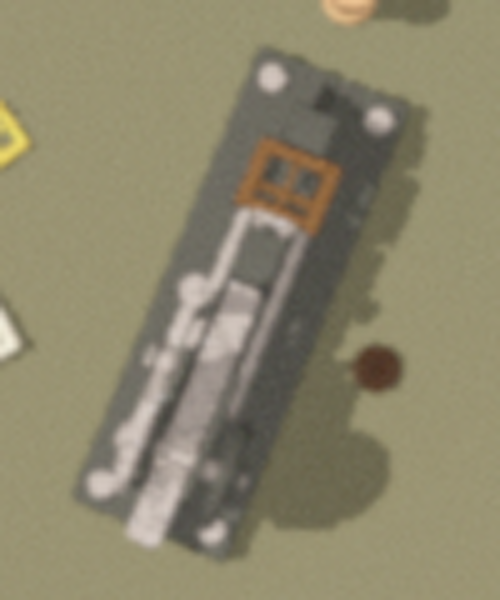

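View pics/sc.png

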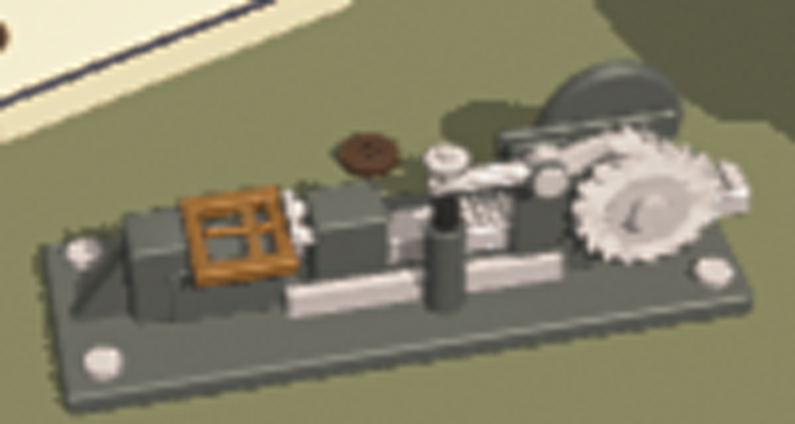

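The top crop shows base bolts at (271,77), (379,119), (213,532) and (102,484), and the thumb-piece at (195,290). The scene crop shows the thumb-piece top at (445,155), bolts at (82,250), (103,362) and (715,271), and the buckle near (240,232).

```bash
cat >> h.py <<'E'
def ray(n,p):
    i=cams.camera_info(n); K,R,t=i["camera_matrix"],i["R"],i["t"]
    d=R.T@np.linalg.solve(K,[p[0],p[1],1.]); return -R.T@t,d
def onz(n,p,z):
    c,d=ray(n,p); return c+d*(z-c[2])/d[2]
def tri(pt,ps):
    (a,u),(b,v)=ray("top",pt),ray("scene",ps)
    s=np.linalg.lstsq(np.c_[u,-v],b-a,rcond=None)[0]; P,Q=a+u*s[0],b+v*s[1]
    return (P+Q)/2,np.linalg.norm(P-Q)
T=lambda x,y:(244.6+x/5,154.6+y/5)   # crop -> full
S=lambda x,y:(214.6+x/5.3,169.6+y/5.3)
E
python3 - <<'E'
from h import *
np.set_printoptions(precision=4,suppress=True)
B=[T(271,77),T(379,119),T(213,532),T(102,484)]
P=np.array([onz("top",p,.015) for p in B]);c=P.mean(0)
d=P[0]+P[1]-P[2]-P[3];yaw=np.arctan2(d[1],d[0]);print("bolts",P[:,:2],c,yaw,[np.linalg.norm(P[i]-P[(i+1)%4]) for i in range(4)])
for a,b in [((271,77),(103,362)),((379,119),(82,250)),((102,484),(715,271)),((195,290),(445,155))]: print("tri",tri(T(*a),S(*b)))
print("scenebolts",[onz("scene",S(*p),.015)[:2] for p in [(103,362),(82,250),(715,271)]])
# buckle: brown mask
for n,box,z in [("top",(155,275,245,345),.048),("scene",(170,250,215,365),.048)]:
    im=cv2.imread(f"pics/{n}0.png");h=cv2.cvtColor(im,cv2.COLOR_BGR2HSV)
    m=((h[...,0]<17)&(h[...,1]>130)&(h[...,2]>90)).astype(np.uint8)
    k=np.zeros_like(m);k[box[0]:box[1],box[2]:box[3]]=1;m*=k
    q=np.argwhere(m)[:,::-1];r=cv2.minAreaRect(q.astype(np.float32));print(n,len(q),r)
    bp=cv2.boxPoints(r);W=np.array([onz(n,p,z) for p in bp]);print(W.mean(0),[np.linalg.norm(W[i]-W[(i+1)%4]) for i in range(4)],np.arctan2(*(W[1]-W[0])[[1,0]]))
ct,s=np.cos(yaw),np.sin(yaw);R=np.array([[ct,-s],[s,ct]])
print("thumb",c[:2]+R@[-.017,.025],"buckle",c[:2]+R@[.068,0])
# tray: cream mask in top
im=cv2.imread("pics/top0.png");h=cv2.cvtColor(im,cv2.COLOR_BGR2HSV)
m=((h[...,2]>200)&(h[...,1]<70)&(h[...,1]>15)).astype(np.uint8);m[:170]=0;m[260:]=0;m[:,:345]=0;m[:,420:]=0
q=np.argwhere(m)[:,::-1].astype(np.float32);r=cv2.minAreaRect(q);W=np.array([onz("top",p,.003) for p in cv2.boxPoints(r)])
print("tray",len(q),r,W,W.mean(0))
print("btn1",onz("top",(380,192.5),.008))
E
```

```text
bolts [[ 0.6729 -0.0577]
 [ 0.6485 -0.1237]
 [ 0.397  -0.0289]
 [ 0.4235  0.0373]] [ 0.5355 -0.0433  0.015 ] -0.3623532856318681 [np.float64(0.07032892031341013), np.float64(0.26872324045328444), np.float64(0.07135368309536863), np.float64(0.2668967637549859)]
tri (array([ 0.6717, -0.0569,  0.0148]), np.float64(0.002991418919520326))
tri (array([ 0.647 , -0.1228,  0.0162]), np.float64(0.0027781896769047596))
tri (array([0.4221, 0.0387, 0.0143]), np.float64(0.003942611716167646))
tri (array([ 0.5288, -0.0135,  0.092 ]), np.float64(0.0020584380163515418))
scenebolts [array([ 0.6707, -0.0555]), array([ 0.6455, -0.123 ]), array([0.4213, 0.0408])]
top 102 ((302.3865966796875, 191.49484252929688), (16.441242218017578, 13.282224655151367), 21.037511825561523)
[ 0.6004 -0.0683  0.048 ] [np.float64(0.039902983641907044), np.float64(0.04853372509284763), np.float64(0.03981844697780871), np.float64(0.04832445836673205)] -0.33937524811247766
scene 236 ((259.5946044921875, 214.06756591796875), (16.76869773864746, 19.23468017578125), 80.53767395019531)
[ 0.6003 -0.0607  0.048 ] [np.float64(0.04425905822643717), np.float64(0.05696371399261968), np.float64(0.04236386877831938), np.float64(0.056361340703629435)] 2.814665806345432
thumb [ 0.5284 -0.0139] buckle [ 0.5991 -0.0674]
tray 2619 ((383.9269104003906, 208.8818359375), (77.64350891113281, 42.11290740966797), 88.02507019042969) [[ 0.6783 -0.2505  0.003 ]
 [ 0.6863 -0.3795  0.003 ]
 [ 0.4487 -0.3836  0.003 ]
 [ 0.441  -0.258   0.003 ]] [ 0.5636 -0.3179  0.003 ]
btn1 [ 0.6111 -0.3054  0.008 ]
```

```bash
cat >> h.py <<'E'
from scipy.spatial.transform import Rotation as Ro
def go(p,yaw):
    "shift (cm) and turn for TCP at p, tool y along world heading of a frame's +y rotated by yaw"
    s=readout.observe(); R0=Ro.from_rotvec(s["ee_rot"]).as_matrix()
    y=np.array([-np.sin(yaw),np.cos(yaw),0]);z=np.array([0,0,-1.]);R1=np.c_[np.cross(y,z),y,z]
    print("t",round(s["clock"],2),"pos",s["position"].round(4),"F",s["force"].round(2))
    print("turn",Ro.from_matrix(R0.T@R1).as_rotvec().round(4),"shift",((R0.T@(np.array(p)-s["position"]))*100).round(2))
E
python3 - <<'E'
from h import *
go([.5287,-.0137,.15],-.355)
print([onz("top",p,.024)[:2].round(3) for p in [(357,182),(408,182),(357,250),(408,250),(382.5,216)]])
E
```

```text
t 0.1 pos [0.2563 0.5695 0.226 ] F [-1.06 -0.74  0.59]
turn [-0.0014  0.0001 -0.0678] shift [-48.77 -42.     7.67]
[array([ 0.638, -0.233]), array([ 0.642, -0.386]), array([ 0.434, -0.233]), array([ 0.438, -0.383]), array([ 0.537, -0.309])]
```

>>> drive_tool(
  commands=[
    [[0, 0, -0.068], [-48.8, -42, 5], -1],
    [[0, 0, -0.068], [-48.8, -42, 5], -1],
    [[0, 0, -0.068], [-48.8, -42, 5], -1],
    [[0, 0, -0.068], [-48.8, -42, 5], -1],
    [[0, 0, -0.068], [-48.8, -42, 5], -1],
    [[0, 0, -0.068], [-48.8, -42, 5], -1],
    [[0, 0, -0.068], [-48.8, -42, 5], -1],
    [[0, 0, -0.068], [-48.8, -42, 5], -1],
    [[0, 0, -0.068], [-48.8, -42, 5], -1],
    [[0, 0, -0.068], [-48.8, -42, 5], -1],
    [[0, 0, -0.068], [-48.8, -42, 5], -1],
    [[0, 0, -0.068], [-48.8, -42, 5], -1],
    [[0, 0, -0.068], [-48.8, -42, 5], -1],
    [[0, 0, -0.068], [-48.8, -42, 5], -1],
    [[0, 0, -0.068], [-48.8, -42, 5], -1],
    [[0, 0, -0.068], [-48.8, -42, 5], -1],
    [[0, 0, -0.068], [-48.8, -42, 5], -1],
    [[0, 0, -0.068], [-48.8, -42, 5], -1],
    [[0, 0, -0.068], [-48.8, -42, 5], -1],
    [[0, 0, -0.068], [-48.8, -42, 5], -1],
  ],
  newtons=10,
)

```text
clock: 1.77
position: [0.5286, -0.0117, 0.1766]
ee_rot: [-0.551, -3.092, -0.001]
force: [0.5, -0.1, 0.1]
width: 0.007
gripper_force: 0.0
```

```bash
python3 - <<'E'
from h import *
go([.5287,-.0137,.115],-.355)
im=cams.get_image("wrist");cv2.imwrite("pics/w1.png",im);print({k:np.round(v,4) for k,v in cams.camera_info("wrist").items()})
E
```

```text
t 1.77 pos [ 0.5286 -0.0117  0.1766] F [ 0.54 -0.14  0.08]
turn [ 0.0005 -0.0008  0.0023] shift [-0.09 -0.19  6.16]
{'camera_matrix': array([[325.1923,   0.    , 277.9299],
       [  0.    , 325.1923, 208.4779],
       [  0.    ,   0.    ,   1.    ]]), 'R': array([[ 3.445e-01,  9.388e-01, -1.000e-04],
       [ 9.091e-01, -3.336e-01,  2.494e-01],
       [ 2.341e-01, -8.600e-02, -9.684e-01]]), 't': array([-0.172 , -0.504 ,  0.2156])}
```

View pics/w1.png

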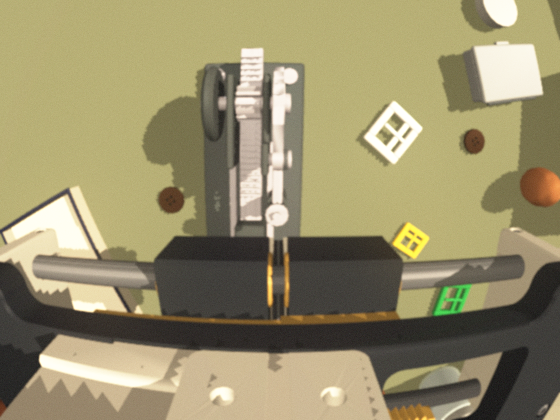

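The wrist view shows the thumb-piece top at (277,214), just ahead of the shut fingers, and button2 at (171,200). I'll check its position by ray.

```bash
cat >> h.py <<'E'
def wray(p,z,i=None):
    i=i or cams.camera_info("wrist"); K,R,t=i["camera_matrix"],i["R"],i["t"]
    d=np.array([(p[0]-K[0,2])/K[0,0],(p[1]-K[1,2])/K[1,1]]);th=np.hypot(*d)
    v=R.T@np.r_[d/max(th,1e-9)*np.sin(th),np.cos(th)];c=-R.T@t
    return c+v*(z-c[2])/v[2]
E
python3 - <<'E'
from h import *
im=cv2.imread("pics/w1.png")
for p in [(277,214),(281,160)]: print(wray(p,.092),wray(p,.097),wray(p,.1))
print("bolt",wray((291,76),.015))
i=cams.camera_info("wrist");print("cam",-i["R"].T@i["t"])
E
```

```text
[ 0.52951141 -0.01190225  0.092     ] [ 0.52822237 -0.01141303  0.097     ] [ 0.52744895 -0.01111949  0.1       ]
[0.49130716 0.00532774 0.092     ] [0.49080585 0.0054617  0.097     ] [0.49050506 0.00554207 0.1       ]
bolt [0.42431653 0.04093816 0.015     ]
cam [0.46699412 0.01182474 0.33449601]
```

>>> drive_tool(
  commands=[
    [[0, 0, 0], [0, -0.1, 2.5], -1],
    [[0, 0, 0], [0, -0.1, 4.5], -1],
    [[0, 0, 0], [0, -0.1, 5.5], -1],
    [[0, 0, 0], [0, -0.1, 6.2], -1],
    [[0, 0, 0], [0, -0.1, 6.4], -1],
    [[0, 0, 0], [0, -0.1, 6.6], -1],
    [[0, 0, 0], [0, -0.1, 6.8], -1],
    [[0, 0, 0], [0, -0.1, 7.0], -1],
    [[0, 0, 0], [0, -0.1, 7.0], -1],
    [[0, 0, 0], [0, -0.1, 7.0], -1],
  ],
)

```text
clock: 2.65
position: [0.529, -0.0142, 0.107]
ee_rot: [0.554, 3.092, 0.0]
force: [-0.5, 0.3, 0.1]
width: 0.004
gripper_force: 0.0
```

>>> drive_tool(
  commands=[
    [[0, 0, 0], [0, 0, 0.1], -1],
    [[0, 0, 0], [0, 0, 0.2], -1],
    [[0, 0, 0], [0, 0, 0.3], -1],
    [[0, 0, 0], [0, 0, 0.4], -1],
    [[0, 0, 0], [0, 0, 0.5], -1],
    [[0, 0, 0], [0, 0, 0.5], -1],
    [[0, 0, 0], [0, 0, 0.5], -1],
  ],
)

```text
clock: 3.23
position: [0.5287, -0.0142, 0.1017]
ee_rot: [-0.554, -3.092, 0.0]
force: [0.1, -0.5, -0.2]
width: 0.003
gripper_force: 0.0
```

>>> drive_tool(
  commands=[
    [[0, 0, 0], [0, 0, 0.1], -1],
    [[0, 0, 0], [0, 0, 0.2], -1],
    [[0, 0, 0], [0, 0, 0.2], -1],
  ],
)

```text
clock: 3.48
position: [0.5287, -0.0142, 0.0996]
ee_rot: [-0.554, -3.092, -0.0]
force: [-0.2, -0.4, -0.3]
width: 0.008
gripper_force: 0.0
```

>>> drive_tool(
  commands=[
    [[0, 0, 0], [0, 0, 0.1], -1],
    [[0, 0, 0], [0, 0, 0.2], -1],
    [[0, 0, 0], [0, 0, 0.2], -1],
  ],
)

```text
clock: 3.73
position: [0.5287, -0.0143, 0.0975]
ee_rot: [-0.554, -3.092, 0.0]
force: [0.8, 0.8, -0.3]
width: 0.005
gripper_force: 0.0
```

>>> drive_tool(
  commands=[
    [[0, 0, 0], [0, 0, 0.1], -1],
    [[0, 0, 0], [0, 0, 0.1], -1],
  ],
)

```text
clock: 3.9
position: [0.5287, -0.0142, 0.0966]
ee_rot: [-0.554, -3.092, -0.0]
force: [-0.7, 0.2, -0.2]
width: 0.008
gripper_force: 0.0
```

>>> drive_tool(
  commands=[
    [[0, 0, 0], [0, 0, 0.1], -1],
    [[0, 0, 0], [0, 0, 0.1], -1],
  ],
)

```text
clock: 4.07
position: [0.5287, -0.0143, 0.0956]
ee_rot: [-0.555, -3.092, 0.0]
force: [-0.4, -0.0, 0.3]
width: 0.004
gripper_force: 0.0
```

>>> drive_tool(
  commands=[
    [[0, 0, 0], [0, 0, 0.1], -1],
    [[0, 0, 0], [0, 0, 0.1], -1],
  ],
)

```text
clock: 4.23
position: [0.5287, -0.0142, 0.0946]
ee_rot: [-0.555, -3.092, -0.0]
force: [0.6, 0.4, 0.4]
width: 0.008
gripper_force: 0.0
```

>>> drive_tool(
  commands=[
    [[0, 0, 0], [0, 0, 0.1], -1],
    [[0, 0, 0], [0, 0, 0.1], -1],
  ],
)

```text
clock: 4.4
position: [0.5287, -0.0142, 0.0936]
ee_rot: [-0.554, -3.092, -0.0]
force: [-0.7, 0.2, 0.2]
width: 0.008
gripper_force: 0.0
```

>>> drive_tool(
  commands=[
    [[0, 0, 0], [0, 0, 0.1], -1],
    [[0, 0, 0], [0, 0, 0.1], -1],
  ],
)

```text
clock: 4.57
position: [0.5288, -0.0142, 0.0927]
ee_rot: [0.555, 3.092, 0.0]
force: [-0.2, -0.2, -0.3]
width: 0.006
gripper_force: 0.1
```

>>> drive_tool(
  commands=[
    [[0, 0, 0], [0, 0, 0.1], -1],
    [[0, 0, 0], [0, 0, 0.1], -1],
  ],
)

```text
clock: 4.73
position: [0.529, -0.0143, 0.0921]
ee_rot: [0.554, 3.092, 0.0]
force: [-2.0, 0.5, 7.0]
width: 0.007
gripper_force: 3.5
```

>>> drive_tool(
  commands=[
    [[0, 0, 0], [0, 0, 0.05], -1],
    [[0, 0, 0], [0, 0, 0.05], -1],
  ],
)

```text
clock: 4.9
position: [0.5291, -0.0143, 0.0919]
ee_rot: [0.555, 3.092, 0.001]
force: [-2.0, -0.0, 9.8]
width: 0.005
gripper_force: 4.9
```

>>> drive_tool(
  commands=[
    [[0, 0, 0], [0, 0, 0.03], -1],
    [[0, 0, 0], [0, 0, 0.03], -1],
  ],
)

```text
clock: 5.07
position: [0.5291, -0.0143, 0.0917]
ee_rot: [0.555, 3.091, 0.001]
force: [-1.8, -0.3, 9.5]
width: 0.007
gripper_force: 5.0
```

>>> drive_tool(
  commands=[
    [[0, 0, 0], [0, 0, 0.03], -1],
    [[0, 0, 0], [0, 0, 0.03], -1],
  ],
)

```text
clock: 5.23
position: [0.5292, -0.0143, 0.0914]
ee_rot: [0.555, 3.091, 0.001]
force: [-1.6, 0.3, 10.6]
width: 0.007
gripper_force: 5.3
```

>>> drive_tool(
  commands=[
    [[0, 0, 0], [0, 0, 0.05], -1],
    [[0, 0, 0], [0, 0, 0.05], -1],
  ],
)

```text
clock: 5.4
position: [0.5294, -0.0143, 0.091]
ee_rot: [0.555, 3.091, 0.001]
force: [-1.5, 0.3, 11.1]
width: 0.006
gripper_force: 5.5
```

>>> drive_tool(
  commands=[
    [[0, 0, 0], [0, 0, 0.05], -1],
    [[0, 0, 0], [0, 0, 0.05], -1],
  ],
)

```text
clock: 5.57
position: [0.5295, -0.0144, 0.0906]
ee_rot: [0.555, 3.091, 0.001]
force: [-2.3, -0.8, 10.8]
width: 0.005
gripper_force: 5.5
```

>>> drive_tool(
  commands=[
    [[0, 0, 0], [0, 0, 0.05], -1],
    [[0, 0, 0], [0, 0, 0.05], -1],
  ],
)

```text
clock: 5.73
position: [0.5296, -0.0144, 0.0901]
ee_rot: [0.555, 3.09, 0.001]
force: [-2.2, -0.3, 10.0]
width: 0.008
gripper_force: 5.3
```

>>> drive_tool(
  commands=[
    [[0, 0, 0], [0, 0, 0.05], -1],
    [[0, 0, 0], [0, 0, 0.05], -1],
  ],
)

```text
clock: 5.9
position: [0.5297, -0.0145, 0.0897]
ee_rot: [0.555, 3.09, 0.001]
force: [-2.0, -1.0, 11.3]
width: 0.008
gripper_force: 5.7
```

>>> drive_tool(
  commands=[
    [[0, 0, 0], [0, 0, 0.05], -1],
    [[0, 0, 0], [0, 0, 0.05], -1],
  ],
)

```text
clock: 6.07
position: [0.5298, -0.0145, 0.0892]
ee_rot: [0.555, 3.09, 0.001]
force: [0.7, 1.4, 4.4]
width: 0.002
gripper_force: 1.6
```

>>> drive_tool(
  commands=[
    [[0, 0, 0], [0, 0, 0.05], -1],
    [[0, 0, 0], [0, 0, 0.05], -1],
  ],
)

```text
clock: 6.23
position: [0.5299, -0.0145, 0.0883]
ee_rot: [0.555, 3.09, 0.001]
force: [0.2, -1.3, 5.7]
width: 0.001
gripper_force: 2.6
```

>>> drive_tool(
  commands=[
    [[0, 0, 0], [0, 0, 0.05], -1],
    [[0, 0, 0], [0, 0, 0.05], -1],
  ],
)

```text
clock: 6.4
position: [0.53, -0.0145, 0.0878]
ee_rot: [0.554, 3.09, 0.001]
force: [1.7, -0.5, 6.4]
width: 0.005
gripper_force: 2.7
```

>>> drive_tool(
  commands=[
    [[0, 0, 0], [0, 0, 0.05], -1],
    [[0, 0, 0], [0, 0, 0.05], -1],
    [[0, 0, 0], [0, 0, 0.05], -1],
    [[0, 0, 0], [0, 0, 0.05], -1],
    [[0, 0, 0], [0, 0, 0.05], -1],
    [[0, 0, 0], [0, 0, 0.05], -1],
  ],
)

```text
clock: 6.9
position: [0.5301, -0.0145, 0.0874]
ee_rot: [0.554, 3.09, 0.0]
force: [1.2, 0.2, 4.8]
width: 0.003
gripper_force: 2.7
```

```bash
python3 - <<'E'
from h import *
im0=cv2.imread("pics/scene0.png");im=cams.get_image("scene");cv2.imwrite("pics/s2.png",im)
go([.53,-.0145,.087],-.355)
b=cv2.resize(im[150:255,205:375],None,fx=4.7,fy=4.7,interpolation=cv2.INTER_CUBIC);cv2.imwrite("pics/s2c.png",b)
E
```

```text
t 6.95 pos [ 0.5301 -0.0146  0.0874] F [ 1.24 -2.27  5.06]
turn [ 0.0008  0.0025 -0.0002] shift [0.01 0.   0.04]
```

View pics/s2c.png

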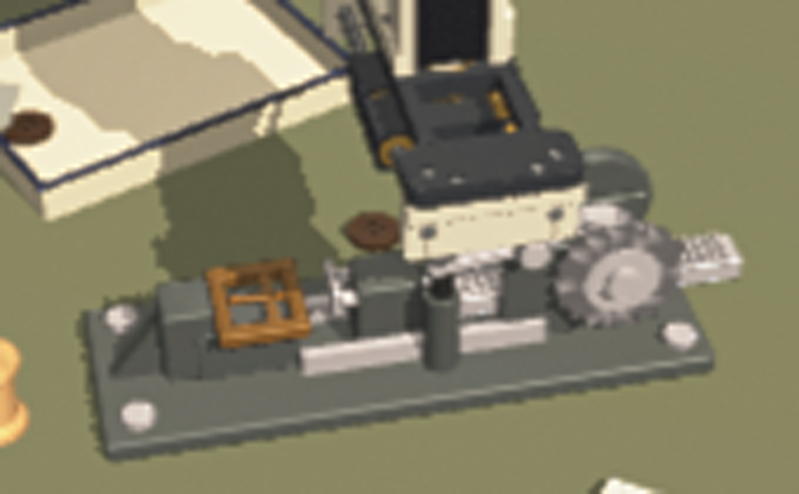

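The crop shows the jaw already moving away from the buckle, with a gap at (320,295), and the rack extending at (710,255). I'll keep holding the pawl up.

>>> drive_tool(
  commands=[
    [[0, 0, 0], [0, 0, 0.02], -1],
    [[0, 0, 0], [0, 0, 0.02], -1],
    [[0, 0, 0], [0, 0, 0.02], -1],
    [[0, 0, 0], [0, 0, 0.02], -1],
    [[0, 0, 0], [0, 0, 0.02], -1],
    [[0, 0, 0], [0, 0, 0.02], -1],
    [[0, 0, 0], [0, 0, 0.02], -1],
    [[0, 0, 0], [0, 0, 0.02], -1],
    [[0, 0, 0], [0, 0, 0.02], -1],
    [[0, 0, 0], [0, 0, 0.02], -1],
    [[0, 0, 0], [0, 0, 0.02], -1],
    [[0, 0, 0], [0, 0, 0.02], -1],
    [[0, 0, 0], [0, 0, 0.02], -1],
    [[0, 0, 0], [0, 0, 0.02], -1],
    [[0, 0, 0], [0, 0, 0.02], -1],
    [[0, 0, 0], [0, 0, 0.02], -1],
    [[0, 0, 0], [0, 0, 0.02], -1],
    [[0, 0, 0], [0, 0, 0.02], -1],
    [[0, 0, 0], [0, 0, 0.02], -1],
    [[0, 0, 0], [0, 0, 0.02], -1],
  ],
)

```text
clock: 8.62
position: [0.5301, -0.0146, 0.0872]
ee_rot: [0.554, 3.09, 0.0]
force: [1.0, -1.8, 5.1]
width: 0.006
gripper_force: 2.8
```

>>> drive_tool(
  commands=[
    [[0, 0, 0], [0, 0, 0], -1],
    [[0, 0, 0], [0, 0, 0], -1],
    [[0, 0, 0], [0, 0, 0], -1],
    [[0, 0, 0], [0, 0, 0], -1],
    [[0, 0, 0], [0, 0, 0], -1],
    [[0, 0, 0], [0, 0, 0], -1],
    [[0, 0, 0], [0, 0, 0], -1],
    [[0, 0, 0], [0, 0, 0], -1],
    [[0, 0, 0], [0, 0, 0], -1],
    [[0, 0, 0], [0, 0, 0], -1],
    [[0, 0, 0], [0, 0, 0], -1],
    [[0, 0, 0], [0, 0, 0], -1],
  ],
)

```text
clock: 9.62
position: [0.5301, -0.0146, 0.0872]
ee_rot: [0.554, 3.09, 0.001]
force: [0.6, -0.9, 5.8]
width: 0.002
gripper_force: 2.8
```

```bash
python3 - <<'E'
from h import *
im=cams.get_image("scene")
b=cv2.resize(im[150:255,205:375],None,fx=4.7,fy=4.7,interpolation=cv2.INTER_CUBIC);cv2.imwrite("pics/s3c.png",b)
E
```

```text
(no output)
```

View pics/s3c.png

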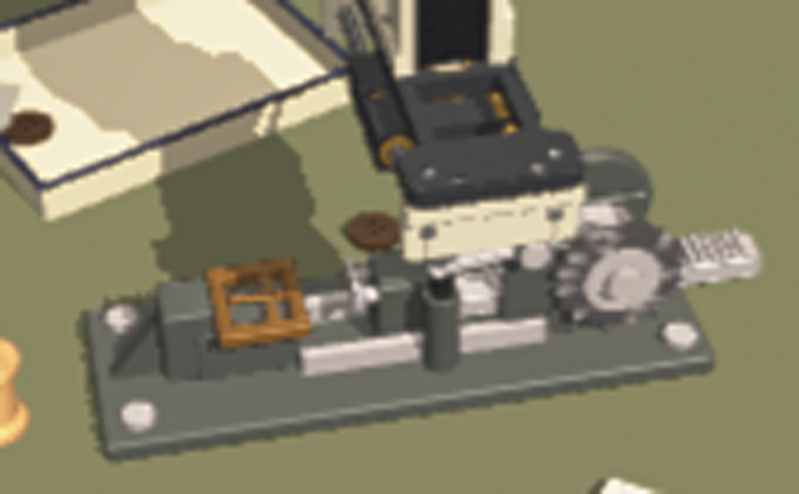

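The jaw face now stands at about x 360, against 307 at the buckle's edge. At roughly 2 px/mm that is 26 mm. I'll hold a little longer and confirm it has stopped.

>>> drive_tool(
  commands=[
    [[0, 0, 0], [0, 0, 0], -1],
    [[0, 0, 0], [0, 0, 0], -1],
    [[0, 0, 0], [0, 0, 0], -1],
    [[0, 0, 0], [0, 0, 0], -1],
    [[0, 0, 0], [0, 0, 0], -1],
    [[0, 0, 0], [0, 0, 0], -1],
    [[0, 0, 0], [0, 0, 0], -1],
    [[0, 0, 0], [0, 0, 0], -1],
    [[0, 0, 0], [0, 0, 0], -1],
    [[0, 0, 0], [0, 0, 0], -1],
  ],
)

```text
clock: 10.5
position: [0.5301, -0.0145, 0.0872]
ee_rot: [0.554, 3.09, 0.001]
force: [0.8, -1.0, 5.2]
width: 0.003
gripper_force: 2.8
```

```bash
python3 - <<'E'
from h import *
im=cams.get_image("scene")
b=cv2.resize(im[150:255,205:375],None,fx=4.7,fy=4.7,interpolation=cv2.INTER_CUBIC)
f=lambda n:cv2.absdiff(b[:,:],cv2.imread(n)).max(2)[230:380,200:800]
print([(f(n)>40).sum() for n in ("pics/s3c.png","pics/s2c.png")])
go([.53,-.0145,.15],-.345)
E
```

```text
[np.int64(0), np.int64(4334)]
t 10.55 pos [ 0.5301 -0.0146  0.0872] F [ 2.07 -1.39  5.35]
turn [ 0.0008  0.0026 -0.0102] shift [-0.01  0.01 -6.28]
```

>>> drive_tool(
  commands=[
    [[0, 0, 0], [0, 0, -1], -1],
    [[0, 0, 0], [0, 0, -3], -1],
    [[0, 0, 0], [0, 0, -6], 1],
    [[0, 0, 0], [0, 0, -6], 1],
    [[0, 0, 0], [0, 0, -6], 1],
    [[0, 0, 0], [0, 0, -6], 1],
  ],
)

```text
clock: 11.05
position: [0.5285, -0.0141, 0.1465]
ee_rot: [-0.554, -3.092, -0.0]
force: [-0.9, -0.4, -0.4]
width: 0.246
gripper_force: 0.0
```

```bash
python3 - <<'E'
from h import *
go([.600,-.0673,.08],-.350)
E
```

```text
t 11.05 pos [ 0.5285 -0.0141  0.1465] F [-0.91 -0.39 -0.42]
turn [ 0.0002 -0.0001 -0.0047] shift [-8.56 -2.51  6.64]
```

>>> drive_tool(
  commands=[
    [[0, 0, -0.005], [-4, -1.2, 0], 1],
    [[0, 0, -0.005], [-7, -2.2, 0], 1],
    [[0, 0, -0.005], [-8.5, -2.5, 0], 1],
    [[0, 0, -0.005], [-8.5, -2.5, 0], 1],
    [[0, 0, -0.005], [-8.5, -2.5, 0], 1],
    [[0, 0, -0.005], [-8.5, -2.5, 2], 1],
    [[0, 0, -0.005], [-8.5, -2.5, 4], 1],
    [[0, 0, -0.005], [-8.5, -2.5, 6], 1],
    [[0, 0, -0.005], [-8.5, -2.5, 6.5], 1],
    [[0, 0, -0.005], [-8.5, -2.5, 6.5], 1],
    [[0, 0, -0.005], [-8.5, -2.5, 6.5], 1],
    [[0, 0, -0.005], [-8.5, -2.5, 6.5], 1],
  ],
)

```text
clock: 12.05
position: [0.6003, -0.067, 0.0825]
ee_rot: [0.546, 3.092, 0.001]
force: [1.2, 0.1, -0.3]
width: 0.992
gripper_force: 0.0
```

```bash
python3 - <<'E'
from h import *
go([.600,-.0673,.037],-.350); print(readout.observe()["width"])
im=cams.get_image("wrist");cv2.imwrite("pics/w2.png",im)
E
```

```text
t 12.05 pos [ 0.6003 -0.067   0.0825] F [ 1.17  0.13 -0.31]
turn [0.0006 0.0013 0.0004] shift [ 0.02 -0.04  4.55]
0.9922356112959165
```

View pics/w2.png

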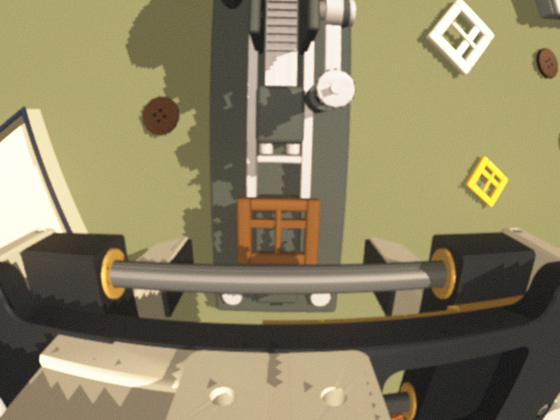

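The wrist view shows the buckle between columns 238 and 319 with its near edge at row 199. The fingers straddle it symmetrically at 190 and 365. Descending to grip it near the fingertips.

>>> drive_tool(
  commands=[
    [[0, 0, 0], [0, 0, 1.5], 1],
    [[0, 0, 0], [0, 0, 3], 1],
    [[0, 0, 0], [0, 0, 4], 1],
    [[0, 0, 0], [0, 0, 4.5], 1],
    [[0, 0, 0], [0, 0, 4.5], 1],
    [[0, 0, 0], [0, 0, 4.5], 1],
  ],
)

```text
clock: 12.6
position: [0.6, -0.0673, 0.0368]
ee_rot: [0.547, 3.093, 0.0]
force: [0.2, -0.3, 0.5]
width: 0.998
gripper_force: 0.0
```

```bash
python3 - <<'E'
from h import *
i=cams.camera_info("wrist")
go([.600,-.0673,.037],-.350)
E
```

```text
t 12.6 pos [ 0.6    -0.0673  0.0368] F [ 0.17 -0.26  0.54]
turn [0.0001 0.0002 0.    ] shift [ 0.   -0.   -0.02]
```

Close gently, then check.

>>> drive_tool(
  commands=[
    [[0, 0, 0], [0, 0, 0], -1],
    [[0, 0, 0], [0, 0, 0], -1],
    [[0, 0, 0], [0, 0, 0], -1],
    [[0, 0, 0], [0, 0, 0], -1],
    [[0, 0, 0], [0, 0, 0], -1],
    [[0, 0, 0], [0, 0, 0], -1],
    [[0, 0, 0], [0, 0, 0], -1],
    [[0, 0, 0], [0, 0, 0], -1],
    [[0, 0, 0], [0, 0, 0], -1],
    [[0, 0, 0], [0, 0, 0], -1],
  ],
  newtons=25,
)

```text
clock: 13.43
position: [0.5998, -0.0672, 0.0365]
ee_rot: [0.547, 3.094, 0.0]
force: [0.3, -0.2, 1.8]
width: 0.556
gripper_force: 24.9
```

>>> drive_tool(
  commands=[
    [[0, 0, 0], [0, 0, -0.5], -1],
    [[0, 0, 0], [0, 0, -1], -1],
    [[0, 0, 0], [0, 0, -1.5], -1],
    [[0, 0, 0], [0, 0, -2.5], -1],
    [[0, 0, 0], [0, 0, -4], -1],
    [[0, 0, 0], [0, 0, -6], -1],
    [[0, 0, 0], [0, 0, -8], -1],
    [[0, 0, 0], [0, 0, -10], -1],
    [[0, 0, 0], [0, 0, -12], -1],
    [[0, 0, 0], [0, 0, -12], -1],
    [[0, 0, 0], [0, 0, -12], -1],
    [[0, 0, 0], [0, 0, -12], -1],
  ],
)

```text
clock: 14.43
position: [0.5994, -0.0671, 0.1563]
ee_rot: [-0.547, -3.093, -0.0]
force: [0.3, 1.1, -1.4]
width: 0.566
gripper_force: 24.9
```

```bash
python3 - <<'E'
from h import *
for n in ("scene",):
    im=cams.get_image(n);cv2.imwrite("pics/s4.png",im)
c=np.array([.538,-.309]);ct,s=np.cos(.02),np.sin(.02)
p=c+np.array([[ct,-s],[s,ct]])@[-.02,-.01];print(p)
go([*p,.1568],-.35);go([*p,.1568],.02)
E
```

```text
[ 0.51820399 -0.31939797]
t 14.48 pos [ 0.5991 -0.0671  0.1557] F [ 0.66 -0.28 -1.77]
turn [-0.0003 -0.0013  0.0002] shift [ -1.05 -26.48  -0.1 ]
t 14.48 pos [ 0.5991 -0.0671  0.1557] F [ 0.66 -0.28 -1.77]
turn [-1.000e-04 -1.400e-03 -3.698e-01] shift [ -1.05 -26.48  -0.1 ]
```

View pics/s4.png

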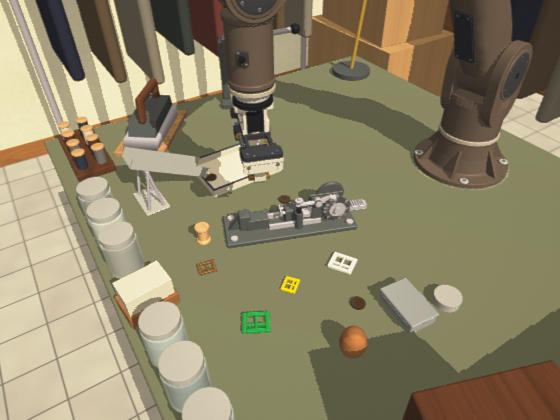

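The buckle hangs between the fingers above the clamp, at about (260,177) in the scene view. The width reads 52 mm and the jaw is still back. Now over to the tray.

>>> drive_tool(
  commands=[
    [[0, 0, -0.05], [-0.1, -2, 0], -1],
    [[0, 0, -0.1], [-0.2, -5, 0], -1],
    [[0, 0, -0.15], [-0.3, -8, 0], -1],
    [[0, 0, -0.2], [-0.4, -11, 0], -1],
    [[0, 0, -0.25], [-0.5, -14, 0], -1],
    [[0, 0, -0.3], [-0.6, -17, 0], -1],
    [[0, 0, -0.35], [-0.7, -20, 0], -1],
    [[0, 0, -0.37], [-0.7, -22.5, 0], -1],
    [[0, 0, -0.37], [-0.7, -24.5, 0], -1],
    [[0, 0, -0.37], [-0.7, -25.5, 0], -1],
    [[0, 0, -0.37], [-0.7, -25.5, 0], -1],
    [[0, 0, -0.37], [-0.7, -25.5, 3], -1],
    [[0, 0, -0.37], [-0.7, -25.5, 6], -1],
    [[0, 0, -0.37], [-0.7, -25.5, 9], -1],
    [[0, 0, -0.37], [-0.7, -25.5, 11], -1],
    [[0, 0, -0.37], [-0.7, -25.5, 12], -1],
    [[0, 0, -0.37], [-0.7, -25.5, 12.5], -1],
    [[0, 0, -0.37], [-0.7, -25.5, 12.5], -1],
    [[0, 0, -0.37], [-0.7, -25.5, 12.5], -1],
  ],
)

```text
clock: 16.07
position: [0.5199, -0.3089, 0.0323]
ee_rot: [-0.033, 3.14, -0.0]
force: [-0.4, 0.5, -0.4]
width: 0.557
gripper_force: 24.9
```

```bash
python3 - <<'E'
from h import *
go([.518,-.309,.004],.02)
im=cams.get_image("wrist");cv2.imwrite("pics/w3.png",im)
E
```

```text
t 16.07 pos [ 0.5199 -0.3089  0.0323] F [-0.41  0.49 -0.4 ]
turn [-0.0003  0.0012  0.0007] shift [ 0.19 -0.    2.83]
```

View pics/w3.png

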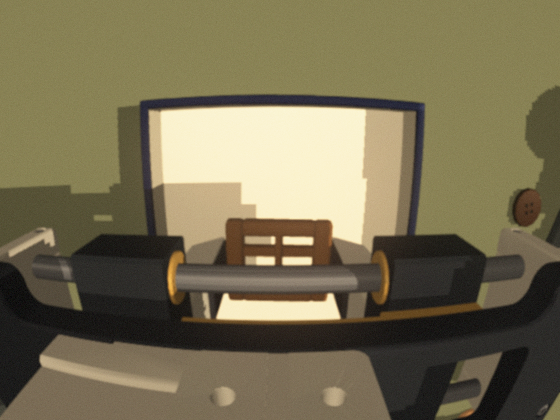

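The wrist view shows the buckle held level at about (278,260), centred in the tray between walls at columns 150 and 418. Lowering slowly.

>>> drive_tool(
  commands=[
    [[0, 0, 0], [0, 0, 0.6], -1],
    [[0, 0, 0], [0, 0, 1.2], -1],
    [[0, 0, 0], [0, 0, 1.7], -1],
    [[0, 0, 0], [0, 0, 2.1], -1],
    [[0, 0, 0], [0, 0, 2.4], -1],
    [[0, 0, 0], [0, 0, 2.6], -1],
    [[0, 0, 0], [0, 0, 2.7], -1],
    [[0, 0, 0], [0, 0, 2.8], -1],
    [[0, 0, 0], [0, 0, 2.8], -1],
    [[0, 0, 0], [0, 0, 2.8], -1],
  ],
)

```text
clock: 16.95
position: [0.5191, -0.3093, 0.0036]
ee_rot: [-0.031, 3.141, -0.0]
force: [0.5, -0.3, -1.3]
width: 0.565
gripper_force: 24.9
```

>>> drive_tool(
  commands=[
    [[0, 0, 0], [0, 0, 0.05], -1],
    [[0, 0, 0], [0, 0, 0.1], -1],
    [[0, 0, 0], [0, 0, 0.1], -1],
  ],
)

```text
clock: 17.2
position: [0.5192, -0.3093, 0.0034]
ee_rot: [-0.031, 3.141, -0.0]
force: [-3.8, 0.8, 10.2]
width: 0.563
gripper_force: 30.1
```

The tips just touched the floor. I'll ease up 0.5 mm, then open part way and rise.

>>> drive_tool(
  commands=[
    [[0, 0, 0], [0, 0, -0.1], -1],
    [[0, 0, 0], [0, 0, -0.1], -1],
    [[0, 0, 0], [0, 0, -0.1], 0.4],
    [[0, 0, 0], [0, 0, -0.1], 0.4],
    [[0, 0, 0], [0, 0, -0.1], 0.4],
    [[0, 0, 0], [0, 0, -0.1], 0.4],
    [[0, 0, 0], [0, 0, -0.1], 0.4],
    [[0, 0, 0], [0, 0, -0.1], 0.4],
  ],
  newtons=5,
)

```text
clock: 17.87
position: [0.5191, -0.3091, 0.0034]
ee_rot: [-0.032, 3.141, 0.0]
force: [0.5, 0.3, 1.5]
width: 0.699
gripper_force: 0.7
```

>>> drive_tool(
  commands=[
    [[0, 0, 0], [0, 0, -1], 0.4],
    [[0, 0, 0], [0, 0, -3], 0.4],
    [[0, 0, 0], [0, 0, -6], 0.4],
    [[0, 0, 0], [0, 0, -9], 0.4],
    [[0, 0, 0], [0, 0, -12], 0.4],
    [[0, 0, 0], [0, 0, -15], 0.4],
    [[0, 0, 0], [-6, 0, -18], 0.4],
    [[0, 0, 0], [-6, 0, -18], 0.4],
    [[0, 0, 0], [-6, 0, -18], 0.4],
    [[0, 0, 0], [-6, 0, -18], 0.4],
    [[0, 0, 0], [-6, 0, -18], 0.4],
  ],
)

```text
clock: 18.78
position: [0.5778, -0.3082, 0.1831]
ee_rot: [0.031, -3.14, 0.0]
force: [0.8, 0.5, -0.3]
width: 0.697
gripper_force: 0.0
```

```bash
python3 - <<'E'
from h import *
im=cams.get_image("wrist");cv2.imwrite("pics/w4.png",im);print(readout.observe()["position"])
E
```

```text
[ 0.57737954 -0.308307    0.1828627 ]
```

View pics/w4.png

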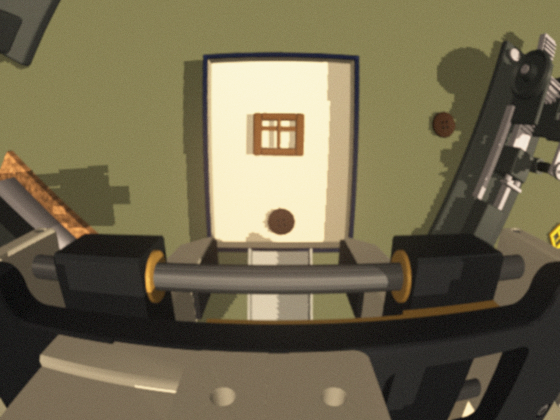

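The buckle lies flat in the tray at (278,134). Button1 at (281,222) and button2 at (443,125) are undisturbed, and the gripper is clear. Handing in.

```bash
python3 -c "
from h import *
print(job.sign_off())"
```

```text
the job is handed in; nothing more can be done
None
```

The job is handed in: the pawl was held up (about 11 N peak on the readings) until the jaw drew fully back, and the buckle now lies flat in the tray; sign-off returned no verdict.

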